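# Raise the hood window to the marked height and start the fan

### The arm

A 7-joint arm with a two-finger parallel gripper is mounted at the origin on a cart in front of the work surface, level with it; the furniture and walls round the work are solid. World frame = base frame: x ahead of the robot, y to its left, z up, the work surface at z = 0. Lengths are in mm, angles in degrees, forces in N, time in s.
With the tool pointing down it reaches from about 350 to 775 mm from the base axis. Payload 3.1 kg.
Tool frame: the origin (TCP) lies midway between the tips of the shut fingers; the grasp point (between the pads) lies 19 mm behind it (hold_point_z is the distance from the TCP to the grasp point, in mm); z points along the fingers, y is the direction in which the jaws open and shut (so a half turn about z gives the same grasp; the last joint's range is limited). The gripper opens to 85 mm and grips with 20 to 120 N. Pads are 22 mm wide; open, the fingers measure 114 mm over their backs; the gripper's body (76 mm by 85 mm) begins 54 mm behind the grasp point. The pads swing forward as they close: fully open they stand 13 mm farther back than shut.
Start: joints at [67.397, 17.813, 0.802, 86.603, -0.252, 75.585, -1.558], TCP at [190.073, -516.13, 231.304] pointing down, gripper open.
Joint ranges: [-154.91, 154.91], [-16.99, 109.72], [-72.82, 74.43], [7.12, 147.25], [-82.49, 262.49], [11.32, 116.49], [-174.64, 174.64]. Speed limits (degrees/s): [159.86, 159.86, 180, 180, 180, 180, 180].

### API

Orientations are given as a 3x3 rotation matrix whose columns are the frame's x, y, z axes.
In Python, from cell import * gives the robot as it stands. The module is installed in compiled form; this text tells all that it offers.
- The arm moves only by the shell command python3 -m creep 'ROWS' [FORCE]. ROWS is JSON, one flat list of numbers, 7 for each row, row after row: the opening, from 0 (shut) to 1 (fully open), then the shift along the tool's x, y, z in cm, then the turn, a rotation vector about the tool's x, y, z in rad. A call has 1 to 12 rows; each row is the pose to reach, as a shift and turn from the pose commanded when the call began, along the tool's axes at that moment; what a row does not reach only later rows make up. A row lasts 1/8 s, in which the tool goes at most 62.5 mm and 10.7 degrees, less where a joint would pass 70% of its speed; a pose out of reach is approached as far as the arm can. A call with a gripper value outside its range is refused whole. The fingers move at their own pace and stop on an object; FORCE is the grip in N (left out, the last holds). Time passes only in rows, so rows that repeat a pose let the fingers close. It gives the time, the measured TCP pose, the force and the opening at its end, in the units of the state.
- observe(): the state, without advancing time (a new reading comes with each control period).
- grab_frame(name): name is "side" or "top" or "wrist"; returns (picture, depth): 420x560x3 uint8, red, green, blue; 420x560 float32, mm along the optical axis (not along the pixel's ray), 0 where there is no reading.
- get_calibration(name): a dict with "fx", "fy", "cx", "cy" (pixels), "R" (3x3) and "t" (3): a world point X has camera coordinates R X + t. Camera axes: x right, y down, z forward; pixel columns grow to the right and rows downward; lengths in mm; the calibration is good to about 2 mm. The wrist camera is an equidistant fisheye: a pixel r from the principal point sees the ray r / f radians off the axis. A picture is of the moment at which its call begins: read the wrist's pose just before it. get_calibration takes no time and is no camera call; for the wrist camera it gives the pose at the moment of the call.
- hand_in(): hands the job in, once; it reports no verdict.
The state is a dict: "time_s": time; "joint_pos": joint angles; "dq": joint speeds; "joint_efforts": joint torques, N m; "ee_pos": TCP position; "tool_rot": TCP orientation; "ft_force": force on the tool from outside, world axes, zero at the start; "wrist_torque": the same for the moment, N m; "grip_width": finger opening in mm.
Only numpy, scipy, OpenCV 4.12 (cv2) and the standard library are available. Lean on these libraries where they do the work, as an engineer would, in place of code of your own. Each camera call takes 0.05 s, during which the arm holds its last target.

### The job

Get the small extraction hood ready for cementing: with a fingertip, push its counterweighted sliding window up from beneath its lip until the pointer on the lip stands level with the pointer of the marker clip on the rail, and let go so that the window stands there by itself. Only then press the fan button beside the hood fully down and let go of it. Nothing is to be grasped or picked up: do not touch the pane or the top of the lip, do not shift the clip, and leave the other things where they are.

Things in the scene. Friction and masses are not known exactly. Their poses are not given: they have to be found in the camera images.
- hood: Fixed grey sheet-metal hood, 210 deep (x) x 200 wide (y) x 190 high mm, roof fittings up to 222 mm. Origin: centre of its underside, on the table; x runs from its front (towards the robot) to its back, y to its left, z up. Front: upright sill at x = -106 mm, 41 high; above it a 45 degree slope rising to the back, between aluminium rails 20 wide (y = +-80 to +-100 mm).
- sash (a joint): Travel of the window up the slope, m: 0 shut, 0.10 upper stop. Counterweighted: it stays wherever it is left. The clear pane (136 x 98 mm), its narrow frame and the upper 5 mm of the lip move with it and must not be touched; friction of about 1 to 2 N resists the push along the slope, and it does not coast when pushed slower than about 0.1 m/s.
- lip (a point): Outer edge of the window's lip, mid-width. Lip: aluminium flange along the window's bottom, 152 mm wide, 12 thick, standing 28 mm out of the slope. Axes: x up the slope (the way it slides), y to the hood's left, z out of the slope. The underside to push is the plane x = 0, z = -28 to 0 mm, facing down and to the robot. Window shut: this edge is 65 mm above the table, 12 mm in front of the sill.
- pointer (a point): Tip of the small dark diamond pointer at the right-hand end of the lip, over the right rail. Axes as those of lip. It moves with the window.
- mark (a point): Tip of the diamond pointer on the marker clip (dark steel block 18 x 14 x 10 mm with a thumb screw) on the right rail. Axes as those of lip. The window is at the marked height when pointer and mark have the same up-slope (x) coordinate.
- index (a joint): Position of the marker clip along the rail, m, on the same scale as sash: the window is at the mark when sash equals index. The clip grips the rail with about 8 N friction.
- fan_top (a point): Centre of the top of the fan button, a round push button 28 mm across that stands 10 mm proud of the black collar on a grey switch box (56 x 56 x 48 mm) fixed to the table at the left of the hood; this point is 62 mm above the table. Pressed straight down.
- fan (a joint): Travel of the fan button, m: 0 released, 0.006 fully down, which takes about 4 N; a spring returns it.
- bottle: Bystander: red dropper bottle, 26 mm across, 78 high, standing. Origin: centre of its underside.
- pliers: Bystander: pliers with plastic-dipped grips, 145 x 48 x 12 mm, lying. Origin: centre of the underside; x along their length.
- jar: Bystander: small clear jar with a white cap, 42 mm across, 44 high. Origin: centre of its underside.
- loupe: Bystander: black watchmaker loupe, 38 mm across, 31 high, standing on its wide rim. Origin: centre of its underside.
- driver: Bystander: small precision screwdriver 146 mm long, 14 mm thick, lying. Origin: centre of its underside; y along its length.

How it is judged:
By the outcome, as a careful person would: the job done as asked, in the order asked, and still so for the second after the job is handed in, with the robot touching nothing.
It also fails if it takes over 45 s, if anything falls off the work surface, if the arm or the gripper's body presses on something with over 40 N, if the wrist force passes 120 N, or if a joint passes its speed limit or range.

## Working session

There is one attempt and no reset: what is moved stays moved. The work goes in short steps, Python scripts to look and compute and a shell command to move; the robot and the scene stay as the last step left them, time stands still between calls to the robot, and variables do not carry over. Pictures are saved under pics/ and viewed, and the job is handed in when it is done.

```bash
mkdir -p pics
python3 - <<'E'
from cell import *
import cv2,numpy as np
s=observe();print({k:np.round(v,3).tolist() for k,v in s.items()})
for n in("side","top","wrist"):
    c=get_calibration(n);print(n,{k:np.round(v,4).tolist() for k,v in c.items()})
    p,d=grab_frame(n);cv2.imwrite(f"pics/{n}0.png",p[:,:,::-1]);np.save(f"pics/{n}0.npy",d)
E
```

```text
{'time_s': 0.0, 'joint_pos': [67.398, 17.859, 0.8, 86.693, -0.251, 75.583, -1.56], 'dq': [0.003, 0.057, 0.06, 0.049, -0.041, -0.009, 0.108], 'joint_efforts': [-0.0, -37.991, 0.146, -23.059, 0.012, 0.014, -0.0], 'ee_pos': [189.797, -515.436, 230.225], 'tool_rot': [[0.938, 0.346, -0.001], [0.346, -0.938, 0.002], [-0.0, -0.002, -1.0]], 'ft_force': [-1.526, -0.287, 0.122], 'wrist_torque': [-0.031, -0.047, -0.001], 'grip_width': 85.446}
side {'fx': 503.41, 'fy': 503.41, 'cx': 279.6375, 'cy': 205.2127, 'R': [[0.8682, -0.4962, -0.0039], [-0.1893, -0.324, -0.9269], [0.4586, 0.8055, -0.3752]], 't': [-568.1723, 109.8481, 1232.8925]}
top {'fx': 543.0724, 'fy': 543.0724, 'cx': 282.0085, 'cy': 208.2496, 'R': [[0.0115, -0.9999, 0.0076], [-0.998, -0.0119, -0.0622], [0.0623, -0.0069, -0.998]], 't': [-242.1792, 514.1364, 1534.0183]}
wrist {'fx': 325.1923, 'fy': 325.1923, 'cx': 275.2157, 'cy': 209.002, 'R': [[0.3468, -0.9379, -0.0021], [-0.9042, -0.3349, 0.2649], [-0.2492, -0.09, -0.9643]], 't': [-549.517, -36.1377, 377.4246]}
```

View pics/side0.png

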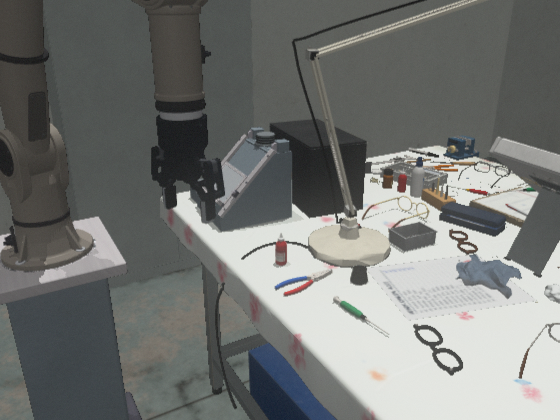

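View pics/top0.png

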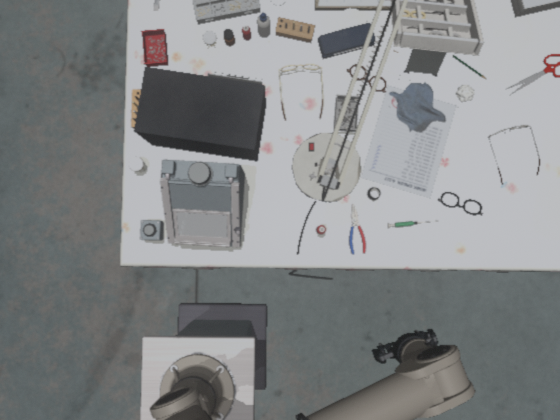

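View pics/wrist0.png

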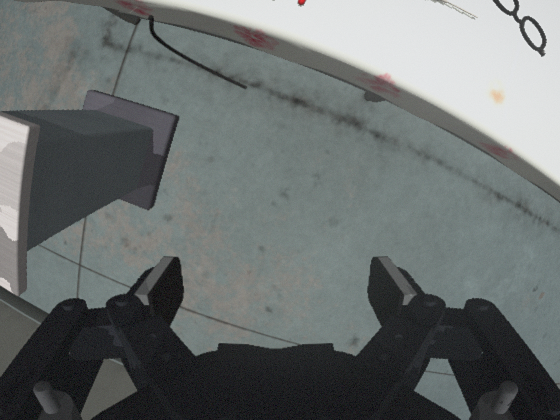

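```bash
cat > h.py <<'E'
from cell import *
import cv2,numpy as np
def dep(n,u,v,d,c=None):
    c=c or get_calibration(n)
    R=np.array(c["R"]);t=np.array(c["t"])
    x=(u-c["cx"])/c["fx"];y=(v-c["cy"])/c["fy"]
    if n=="wrist":
        r=np.hypot(x,y); s=np.tan(r)/r if r>1e-9 else 1; x*=s;y*=s
    return R.T@(np.array([x*d,y*d,d])-t)
def proj(n,X,c=None):
    c=c or get_calibration(n)
    p=np.array(c["R"])@np.array(X)+np.array(c["t"])
    if n=="wrist":
        r=np.hypot(p[0],p[1]);th=np.arctan2(r,p[2]);q=p[:2]/max(r,1e-9)*th
    else:q=p[:2]/p[2]
    return np.array([q[0]*c["fx"]+c["cx"],q[1]*c["fy"]+c["cy"]])
def pt(n,u,v,D,k=1,c=None):
    w=D[v-k:v+k+1,u-k:u+k+1];w=w[w>0]
    return dep(n,u,v,np.median(w),c)
E
python3 - <<'E'
from h import *
D=np.load("pics/top0.npy")
for q in [(151,231),(142,240),(160,222),(168,244),(236,248),(166,165),(240,168),(205,242),(200,172),(205,225),(205,200),(237,215),(240,200),(170,210),(200,290),(321,230),(150,166),(130,266),(400,269)]:
    print(q,np.round(pt("top",*q,D),1))
p=cv2.imread("pics/top0.png")[150:270,120:260]
cv2.imwrite("pics/topc.png",cv2.resize(p,None,fx=5,fy=5,interpolation=cv2.INTER_CUBIC))
E
```

```text
(151, 231) [446.9 125.2  61.4]
(142, 240) [421.9 164.4   0.9]
(160, 222) [472.6 104.6  44.8]
(168, 244) [411.3  90.   -0.8]
(236, 248) [ 402.1 -105.6    2.1]
(166, 165) [608.7  55.3 219.8]
(240, 168) [ 607.5 -126.8  190.7]
(205, 242) [418.3 -26.9  80.6]
(200, 172) [591.9 -30.  222.5]
(205, 225) [464.  -28.8 101.6]
(205, 200) [527.8 -33.9 149.7]
(237, 215) [ 490.6 -116.6  130.3]
(240, 200) [ 530.  -124.3  135.4]
(170, 210) [501.7  60.5 130.4]
(200, 290) [ 214.7  100.8 -747.5]
(321, 230) [ 455.  -344.1   65.9]
(150, 166) [6.359e+02 1.473e+02 5.000e-01]
(130, 266) [346.5 200.7 -14.3]
(400, 269) [ 346.8 -579.    -8.4]
```

View pics/topc.png

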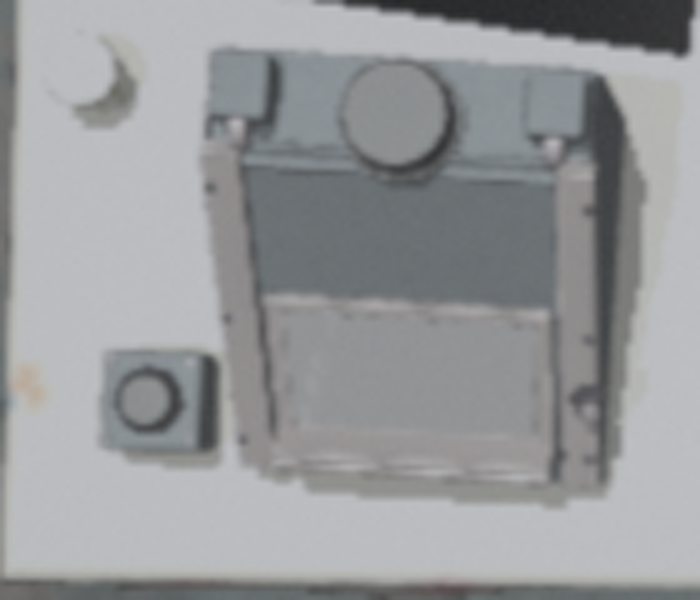

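Run:
```python
from h import *
c=get_calibration("wrist");C=-np.array(c["R"]).T@np.array(c["t"])
s=observe();T=np.array(s["tool_rot"]);print("cam in tool",T.T@(C-s["ee_pos"]),"axis",T.T@np.array(c["R"])[2])
D=np.load("pics/top0.npy")
# fit hood: points in region
c=get_calibration("top")
vv,uu=np.mgrid[150:270,120:270]
P=np.array([dep("top",u,v,D[v,u],c) for u,v in zip(uu.ravel(),vv.ravel())])
m=(P[:,2]>182)&(P[:,2]<200)&(P[:,1]<75)&(P[:,1]>-150);q=P[m]
print(m.sum(),cv2.minAreaRect(q[:,:2].astype(np.float32)))
m=(P[:,2]>30)&(P[:,2]<180)&(P[:,1]<85)&(P[:,1]>-150);q=P[m]
# plane fit slope robust
for i in range(8):
    A=np.c_[q[:,:2],np.ones(len(q))];k,*_=np.linalg.lstsq(A,q[:,2],rcond=None);r=q[:,2]-A@k;q=q[abs(r)<max(3,20-3*i)]
print(k,len(q),"yaw",np.degrees(np.arctan2(k[1],k[0])))
m=(P[:,2]>40)&(P[:,2]<225);q=P[m]
print(q.min(0),q.max(0))
m=(P[:,2]>57)&(P[:,2]<66)&(P[:,1]>100);print("btn",P[m].mean(0),m.sum(), P[m].min(0),P[m].max(0))
```

```text
cam in tool [  65.8892066     0.57210928 -142.04222347] axis [-2.64850735e-01  3.75597253e-04  9.64289348e-01]
1221 ((583.3104858398438, -26.532936096191406), (200.95619201660156, 80.72381591796875), 87.57318878173828)
[ 6.91215387e-01 -8.52038977e-03 -2.19067503e+02] 775 yaw -0.7062308787143052
[ 405.41175174 -167.35146105   40.0059133 ] [677.21412078 196.34798852 224.95622953]
btn [449.45593136 130.02136176  61.38281315] 75 [430.20984515 116.84750218  57.20234171] [463.49582571 142.72200621  65.66160571]
```

```bash
cat >> h.py <<'E'
from scipy.spatial.transform import Rotation as Ro
YAW=np.radians(-2.4)
def tool(tilt,yaw=YAW):  # tilt deg from vertical-down toward +x
    t=np.radians(tilt);z=np.array([np.sin(t),0,-np.cos(t)]);x=np.array([np.cos(t),0,np.sin(t)])
    return Ro.from_euler('z',yaw).as_matrix()@np.c_[x,np.cross(z,x),z]
def rel(P,R):
    s=observe();T=np.array(s["tool_rot"])
    print("shift cm",np.round(T.T@(np.array(P)-s["ee_pos"])/10,2),"rot",np.round(Ro.from_matrix(T.T@R).as_rotvec(),3))
E
python3 - <<'E'
from h import *
rel([340,-60,170],tool(45))
rel([340,-60,170],tool(0))
D=np.load("pics/top0.npy")
for q in [(237,231),(238,232),(236,230),(232,245),(237,246)]: print(pt("top",*q,D,0))
E
```

```text
shift cm [ 29.84 -37.55   6.11] rot [-0.157  0.775  0.373]
shift cm [ 29.84 -37.55   6.11] rot [-0.002  0.     0.395]
[ 448.77751093 -115.5020286   106.20609624]
[ 446.00019784 -118.75955624  113.45337957]
[ 451.50794478 -112.48365934  102.41356103]
[410.73821869 -97.0812847   38.88387365]
[ 408.18409586 -111.88437066   49.00378087]
```

```bash
python3 -m creep '[0,10,-12.5,2,-0.05,0.25,0.12, 0,20,-25,4,-0.1,0.5,0.25, 0,29.8,-37.5,6,-0.157,0.775,0.373, 0,29.8,-37.5,6,-0.157,0.775,0.373, 0,29.8,-37.5,6,-0.157,0.775,0.373, 0,29.8,-37.5,6,-0.157,0.775,0.373, 0,29.8,-37.5,6,-0.157,0.775,0.373, 0,29.8,-37.5,6,-0.157,0.775,0.373, 0,29.8,-37.5,6,-0.157,0.775,0.373, 0,29.8,-37.5,6,-0.157,0.775,0.373, 0,29.8,-37.5,6,-0.157,0.775,0.373, 0,29.8,-37.5,6,-0.157,0.775,0.373]' 20
python3 - <<'E'
from h import *
s=observe();print({k:np.round(v,3).tolist() for k,v in s.items()})
c=get_calibration("wrist")
p,d=grab_frame("wrist");cv2.imwrite("pics/w1.png",p[:,:,::-1]);np.savez("pics/w1.npz",d=d,**c)
E
```

```text
time_s: 1.65
ee_pos: [394.2, -96.2, 170.8]
tool_rot: [[0.717, -0.035, 0.696], [-0.097, -0.994, 0.05], [0.691, -0.103, -0.716]]
ft_force: [-0.4, -0.0, -0.5]
grip_width: 0.3
{'time_s': 1.65, 'joint_pos': [35.935, -16.942, -1.613, 147.212, -66.654, 28.671, -5.363], 'dq': [3.355, 0.036, 0.268, -0.065, -0.523, 2.62, 0.599], 'joint_efforts': [-0.659, -6.61, 0.588, -20.832, -1.63, 0.193, -0.02], 'ee_pos': [394.193, -96.219, 170.782], 'tool_rot': [[0.717, -0.035, 0.696], [-0.097, -0.994, 0.05], [0.691, -0.103, -0.716]], 'ft_force': [-0.379, -0.044, -0.482], 'wrist_torque': [-0.061, 0.694, -0.032], 'grip_width': 0.262}
```

View pics/w1.png

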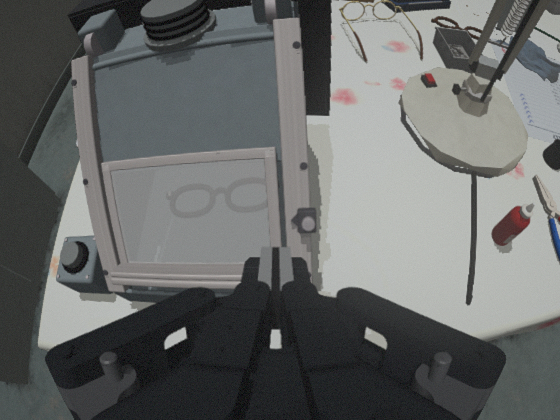

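Run:
```python
from h import *
p=cv2.imread("pics/w1.png")
q=cv2.resize(p[180:310,60:340],None,fx=2.8,fy=2.8,interpolation=cv2.INTER_CUBIC);cv2.imwrite("pics/w1c.png",q)
```

```text
(no output)
```

View pics/w1c.png

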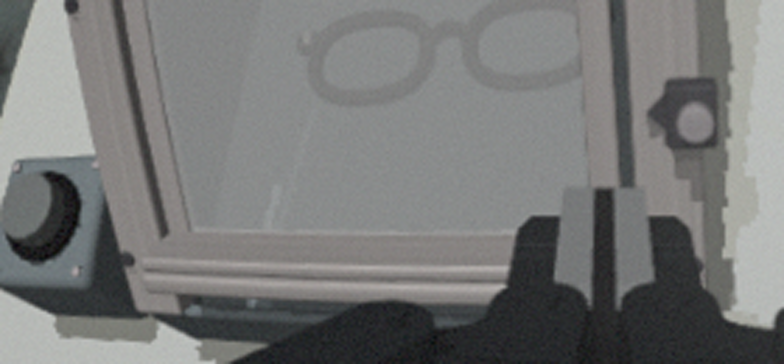

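```bash
cat >> h.py <<'E'
def load(f):
    z=np.load(f);return z["d"],{k:(float(z[k]) if z[k].ndim==0 else z[k]) for k in z.files if k!="d"}
O=np.array([518.4,-23.8,0])
def hood(X): return Ro.from_euler('z',YAW).as_matrix().T@(np.array(X)-O)
def slope(X): # lip-axes coordinates relative to shut lip edge (s,y,z)
    h=hood(X)-np.array([-118,0,65]);r=np.sqrt(.5);return np.array([(h[0]+h[2])*r,h[1],(h[2]-h[0])*r])
E
python3 - <<'E'
from h import *
D,c=load("pics/w1.npz")
for n,q in dict(clip=(305,222),clip2=(300,224),cliptip=(294,220),railR=(292,205),railR2=(292,240),lipL=(130,274),lipL2=(130,281),lipL3=(200,282),lipTop=(130,268),fan=(70,257),railL=(92,220),railL2=(108,280),roofL=(76,58),roofR=(298,20),paneTop=(190,155)).items():
    X=pt("wrist",*q,D,1,c);print(n,q,np.round(X,1),"slope",np.round(slope(X),1),"hood",np.round(hood(X),1))
E
```

```text
clip (305, 222) [ 446.2 -113.9  106.7] slope [ 64.6 -93.1  -5.7] hood [-68.3 -93.1 106.7]
clip2 (300, 224) [ 448.2 -110.2   99.9] slope [ 61.1 -89.3 -11.7] hood [-66.5 -89.3  99.9]
cliptip (294, 220) [ 453.1 -105.9   97.7] slope [ 62.8 -84.7 -16.6] hood [-61.8 -84.7  97.7]
railR (292, 205) [ 463.9 -105.2  101.8] slope [ 73.4 -83.6 -21.3] hood [-51.  -83.6 101.8]
railR2 (292, 240) [ 443.9 -102.9   80.9] slope [ 44.4 -82.1 -21.9] hood [-71.1 -82.1  80.9]
lipL (130, 274) [421.1  36.9  80.3] slope [23.7 56.6 -2.1] hood [-99.8  56.6  80.3]
lipL2 (130, 281) [415.7  37.9  77.2] slope [17.7 57.4 -0.4] hood [-105.2   57.4   77.2]
lipL3 (200, 282) [413.9 -27.6  77.5] slope [18.6 -8.1 -0.9] hood [-104.2   -8.1   77.5]
lipTop (130, 268) [428.8  41.6  74.1] slope [ 24.6  61.6 -11.8] hood [-92.2  61.6  74.1]
fan (70, 257) [445.8 128.8  61.8] slope [ 25.4 149.4 -29.9] hood [-78.9 149.4  61.8]
railL (92, 220) [468.1  78.6  96.7] slope [ 67.3 100.2 -22.5] hood [-54.5 100.2  96.7]
railL2 (108, 280) [424.   79.2  52.9] slope [  5.2  99.  -22.2] hood [-98.6  99.   52.9]
roofL (76, 58) [573.6  69.8 201.3] slope [216.   95.8 -23.3] hood [ 51.2  95.8 201.3]
roofR (298, 20) [ 562.2 -122.5  199.9] slope [212.8 -96.7 -21.9] hood [ 47.9 -96.7 199.9]
paneTop (190, 155) [498.3 -30.3 132.4] slope [117.1  -7.3 -21.8] hood [-19.8  -7.3 132.4]
```

```bash
cat >> h.py <<'E'
def wslope(s,y,z):
    r=np.sqrt(.5);h=np.array([-118,0,65])+np.array([s*r-z*r,y,s*r+z*r]);return O+Ro.from_euler('z',YAW).as_matrix()@h
E
python3 - <<'E'
from h import *
print(slope(observe()["ee_pos"]))
for a in [(-12,5,35),(-12,5,-14)]:
  for t in (45,35): print(a,t,wslope(*a)); rel(wslope(*a),tool(t))
E
```

```text
[ 72.58856019 -77.99512694  77.02361926]
(-12, 5, 35) 45 [367.50801748 -12.47136245  81.26345597]
shift cm [-8.91 -7.35  4.97] rot [-0.078  0.018 -0.069]
(-12, 5, 35) 35 [367.50801748 -12.47136245  81.26345597]
shift cm [-8.91 -7.35  4.97] rot [-0.084 -0.156 -0.062]
(-12, 5, -14) 45 [402.12585737 -13.92227983  46.61522369]
shift cm [-8.81 -6.97  9.86] rot [-0.078  0.018 -0.069]
(-12, 5, -14) 35 [402.12585737 -13.92227983  46.61522369]
shift cm [-8.81 -6.97  9.86] rot [-0.084 -0.156 -0.062]
```

```bash
python3 -m creep '[0,-4.5,-3.7,2.5,-0.04,0.01,-0.035, 0,-8.9,-7.3,5,-0.078,0.018,-0.069, 0,-8.9,-7.3,5,-0.078,0.018,-0.069, 0,-8.9,-7.3,5,-0.078,0.018,-0.069, 0,-8.9,-7.3,5,-0.078,0.018,-0.069]'
python3 - <<'E'
from h import *
s=observe();print(np.round(s["joint_pos"],1),slope(s["ee_pos"]))
for a in [(-12,5,35),(-12,5,-14)]:
  for t in (45,35): rel(wslope(*a),tool(t))
E
```

```text
time_s: 2.33
ee_pos: [428.4, -13.9, 135.3]
tool_rot: [[0.752, -0.043, 0.658], [-0.03, -0.999, -0.031], [0.659, 0.004, -0.752]]
ft_force: [0.6, -0.5, -0.6]
grip_width: -0.3
[ 55.9 -16.9 -49.  147.2 -82.4  13.2 -11.9] [69.33238744  6.09819762 30.14171114]
shift cm [-8.15  0.1   0.05] rot [0.004 0.066 0.002]
shift cm [-8.15  0.1   0.05] rot [ 0.004 -0.109  0.001]
shift cm [-7.82  0.08  4.94] rot [0.004 0.066 0.002]
shift cm [-7.82  0.08  4.94] rot [ 0.004 -0.109  0.001]
```

Run:
```python
from h import *
for t in (30,25): rel([388,-14,125],tool(t))
```

```text
shift cm [-3.72  0.18 -1.88] rot [ 0.004 -0.196  0.001]
shift cm [-3.72  0.18 -1.88] rot [ 0.004 -0.283  0.001]
```

```bash
python3 -m creep '[0,-2,0.1,-1,0.004,-0.15,0, 0,-3.7,0.2,-1.9,0.004,-0.28,0, 0,-3.7,0.2,-1.9,0.004,-0.28,0, 0,-3.7,0.2,-1.9,0.004,-0.28,0]'
python3 - <<'E'
from h import *
s=observe();print(np.round(s["joint_pos"],1),slope(s["ee_pos"]))
for t in (30,25): rel([388,-14,58],tool(t))
E
```

```text
time_s: 2.82
ee_pos: [387.8, -15.3, 125.7]
tool_rot: [[0.905, -0.042, 0.424], [-0.038, -0.999, -0.018], [0.424, 0.001, -0.906]]
ft_force: [0.8, 0.1, -0.3]
grip_width: -0.1
[ 55.8 -15.8 -47.4 138.3 -27.8  29.8 -64. ] [33.85862781  3.04162662 51.97650405]
shift cm [-2.86 -0.13  6.14] rot [ 0.001  0.086 -0.   ]
shift cm [-2.86 -0.13  6.14] rot [ 0.001 -0.001 -0.   ]
```

```bash
python3 -m creep '[0,-1.5,0,3,0,0.04,0, 0,-2.9,0,6.2,0,0.086,0, 0,-2.9,0,6.2,0,0.086,0, 0,-2.9,0,6.2,0,0.086,0]'
python3 - <<'E'
from h import *
s=observe();print(np.round(s["joint_pos"],1),slope(s["ee_pos"]),np.round(s["ft_force"],2))
c=get_calibration("wrist")
p,d=grab_frame("wrist");cv2.imwrite("pics/w2.png",p[:,:,::-1]);np.savez("pics/w2.npz",d=d,**c)
q=cv2.resize(p[130:380,60:480,::-1],None,fx=1.9,fy=1.9,interpolation=cv2.INTER_CUBIC);cv2.imwrite("pics/w2c.png",q)
E
```

```text
time_s: 3.32
ee_pos: [386.7, -16.8, 64.4]
tool_rot: [[0.867, -0.047, 0.497], [-0.042, -0.999, -0.021], [0.497, -0.003, -0.868]]
ft_force: [0.2, 0.9, -0.6]
grip_width: 0.4
[ 79.3  -9.6 -72.8 147.3 -62.3  11.4 -29.4] [-10.19808299   1.47663971   9.36011941] [ 0.23  0.91 -0.62]
```

View pics/w2.png

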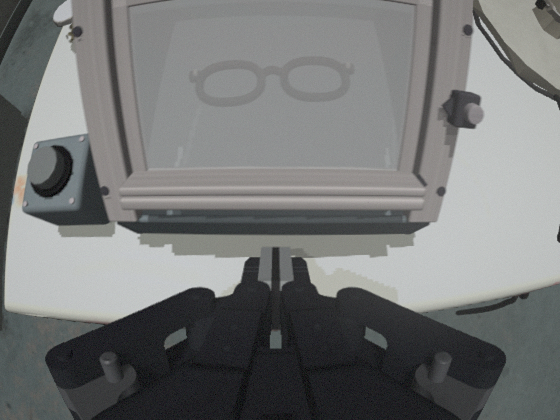

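View pics/w2c.png

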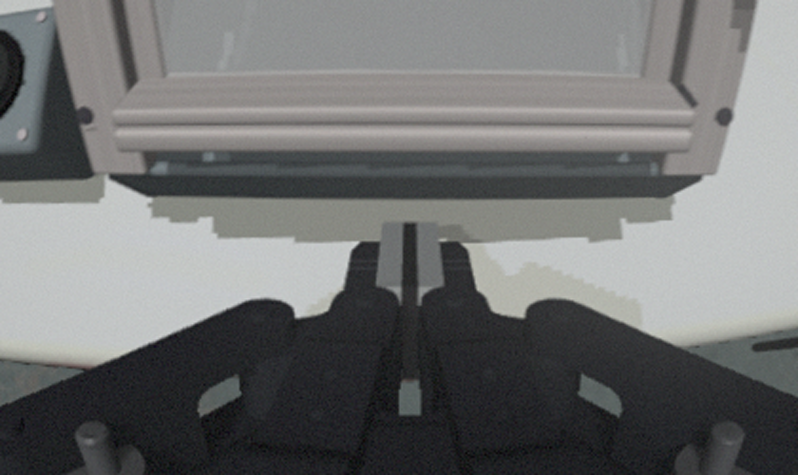

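Run:
```python
from h import *
p=cv2.imread("pics/w2.png")
q=cv2.resize(p[80:220,385:500],None,fx=5,fy=4.2,interpolation=cv2.INTER_CUBIC);cv2.imwrite("pics/w2d.png",q)
D,c=load("pics/w2.npz");s=observe();print(s["joint_pos"])
for q in [(450,105),(447,108),(440,191),(420,178),(420,183),(422,195),(418,200),(105,191),(470,115),(275,200),(275,207),(275,190),(275,186)]:
    X=pt("wrist",*q,D,1,c);print(q,"slope",np.round(slope(X),1))
```

```text
[ 79.15113694  -9.58591763 -72.67051422 147.21045258 -62.16807549
  11.37740331 -29.40411355]
(450, 105) slope [ 63.8 -86.5 -17. ]
(447, 108) slope [ 62.2 -84.7 -16.5]
(440, 191) slope [ 14.  -92.7 -20. ]
(420, 178) slope [ 23.2 -76.3 -16.8]
(420, 183) slope [ 24.9 -71.8  -7.1]
(422, 195) slope [ 20.9 -71.6  -1.8]
(418, 200) slope [ 18.6 -69.5  -0.9]
(105, 191) slope [ 14.3  97.9 -21.1]
(470, 115) slope [ 62.3 -92.3  -5.9]
(275, 200) slope [18.7  0.5 -0.6]
(275, 207) slope [15.4  0.5 -0.1]
(275, 190) slope [23.2  0.5 -1.9]
(275, 186) slope [24.6  0.5 -3.3]
```

View pics/w2d.png

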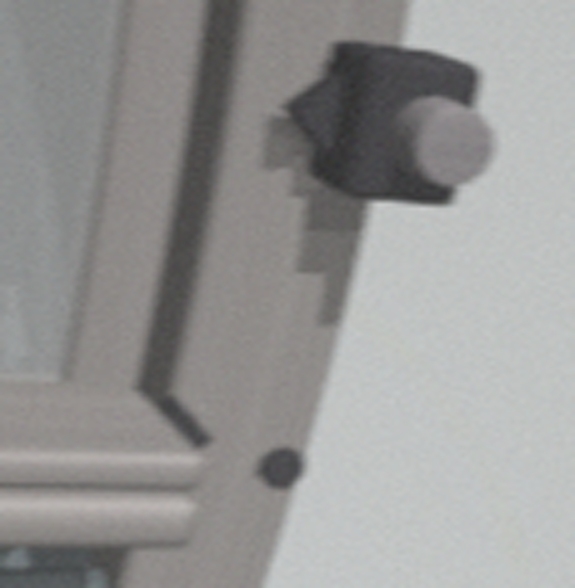

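```bash
cat >> h.py <<'E'
def ray(n,u,v,zs,c):
    A=slope(dep(n,u,v,100.,c));B=slope(dep(n,u,v,300.,c));k=(zs-A[2])/(B[2]-A[2]);return A+k*(B-A)
E
python3 - <<'E'
from h import *
D,c=load("pics/w2.npz")
for z in(-12,-17): print(z,ray("wrist",442.6,105,z,c),ray("wrist",427,185,z,c),ray("wrist",415,175,z,c))
for q in [(426,184),(425,183),(423,182),(419,178),(443,105),(444,105),(446,106),(448,105)]:
    X=pt("wrist",*q,D,0,c);print(q,"slope",np.round(slope(X),1))
s=observe();print(s["joint_pos"])
E
```

```text
-12 [ 64.31335986 -79.34329009 -12.        ] [ 21.45933198 -78.84322455 -12.        ] [ 26.98676711 -70.57348163 -12.        ]
-17 [ 63.37974667 -82.15419234 -17.        ] [ 19.01171908 -81.63645986 -17.        ] [ 24.73443423 -73.07455331 -17.        ]
(426, 184) slope [ 17.6 -83.2 -21.1]
(425, 183) slope [ 20.3 -80.  -16.8]
(423, 182) slope [ 20.8 -78.7 -16.9]
(419, 178) slope [ 23.3 -75.5 -16.4]
(443, 105) slope [ 63.2 -83.1 -18.3]
(444, 105) slope [ 63.4 -83.1 -17.2]
(446, 106) slope [ 63.2 -83.9 -16.5]
(448, 105) slope [ 63.6 -85.6 -17.5]
[ 79.15113694  -9.58591763 -72.67051422 147.21045258 -62.16807549
  11.37740331 -29.40411355]
```

Run:
```python
from h import *
for a in [(-9,0,-11),(32,0,-11)]:
  for t in (30,): print(wslope(*a));rel(wslope(*a),tool(t))
```

```text
[401.91647911 -18.91789398  50.85786438]
shift cm [0.58 0.13 1.95] rot [ 0.     0.002 -0.004]
[430.88242677 -20.13192688  79.8492424 ]
shift cm [4.54 0.11 0.88] rot [ 0.     0.002 -0.004]
```

```bash
python3 -m creep '[0,0.3,0.1,1,0,0,0, 0,0.6,0.1,1.95,0,0,0, 0,0.6,0.1,1.95,0,0,0]'
python3 - <<'E'
from h import *
s=observe();print(np.round(s["joint_pos"],2),slope(s["ee_pos"]),np.round(s["ft_force"],2))
for a in [(-9,0,-11),(-2,0,-11),(5,0,-11),(15,0,-11),(30,0,-11)]:
  rel(wslope(*a),tool(30))
E
```

```text
time_s: 3.75
ee_pos: [393.3, -17.2, 67.9]
tool_rot: [[0.866, -0.035, 0.499], [-0.033, -0.999, -0.013], [0.499, -0.005, -0.867]]
ft_force: [0.6, 0.4, -0.5]
grip_width: 0.1
[ 79.31  -8.54 -72.65 146.33 -58.67  11.38 -31.91] [-3.12584303  1.33321879  7.1807609 ] [ 0.64  0.41 -0.54]
shift cm [-0.09  0.15  1.91] rot [-0.008  0.001  0.003]
shift cm [0.58 0.15 1.73] rot [-0.008  0.001  0.003]
shift cm [1.26 0.15 1.54] rot [-0.008  0.001  0.003]
shift cm [2.22 0.15 1.28] rot [-0.008  0.001  0.003]
shift cm [3.67 0.15 0.89] rot [-0.008  0.001  0.003]
```

Run:
```python
from h import *
W=lambda x,y,z:O+Ro.from_euler('z',YAW).as_matrix()@np.array([x,y,z])
for a in [(-128,0,68),(-127,0,56)]:
  for t in (20,15):print(t);rel(W(*a),tool(t))
```

```text
20
shift cm [-0.23  0.13 -0.15] rot [-0.007 -0.173  0.004]
15
shift cm [-0.23  0.13 -0.15] rot [-0.007 -0.26   0.004]
20
shift cm [-0.74  0.14  0.94] rot [-0.007 -0.173  0.004]
15
shift cm [-0.74  0.14  0.94] rot [-0.007 -0.26   0.004]
```

```bash
python3 -m creep '[0,-0.4,0.1,-0.1,0,-0.1,0, 0,-0.5,0.1,0.3,-0.007,-0.2,0.004, 0,-0.7,0.1,0.9,-0.007,-0.26,0.004, 0,-0.7,0.1,0.9,-0.007,-0.26,0.004, 0,-0.7,0.1,0.9,-0.007,-0.26,0.004]'
python3 - <<'E'
from h import *
s=observe();print(np.round(s["joint_pos"],2),slope(s["ee_pos"]),hood(s["ee_pos"]),np.round(s["ft_force"],2))
W=lambda x,y,z:O+Ro.from_euler('z',YAW).as_matrix()@np.array([x,y,z])
for a in [(-116,0,57),(-116+24,0,57+24)]:
  for t in (15,):rel(W(*a),tool(t))
E
```

```text
time_s: 4.38
ee_pos: [390.5, -19.1, 55.4]
tool_rot: [[0.966, -0.044, 0.255], [-0.042, -0.999, -0.013], [0.256, 0.002, -0.967]]
ft_force: [-0.6, 0.3, 0.7]
grip_width: -0.0
[  58.3     7.94  -61.31  134.53   17.75   27.87 -109.12] [-13.79703681  -0.70245849   0.29099899] [-127.96174565   -0.70245849   55.44978907] [-0.62  0.29  0.75]
shift cm [ 1.2  -0.07  0.16] rot [ 0.002  0.003 -0.002]
shift cm [ 4.13 -0.07 -1.55] rot [ 0.002  0.003 -0.002]
```

```bash
python3 -m creep '[0,0.4,-0.05,0.05,0,0,0, 0,0.8,-0.05,0.1,0,0,0, 0,1.2,-0.05,0.16,0,0,0, 0,1.63,-0.05,-0.09,0,0,0, 0,2.07,-0.05,-0.34,0,0,0, 0,2.5,-0.05,-0.59,0,0,0, 0,2.5,-0.05,-0.59,0,0,0]'
python3 - <<'E'
from h import *
s=observe();print(np.round(s["joint_pos"],2),slope(s["ee_pos"]),hood(s["ee_pos"]),np.round(s["ft_force"],2))
c=get_calibration("wrist")
p,d=grab_frame("wrist");cv2.imwrite("pics/w3.png",p[:,:,::-1]);np.savez("pics/w3.npz",d=d,**c)
E
```

```text
time_s: 5.25
ee_pos: [414.0, -19.2, 68.6]
tool_rot: [[0.965, -0.044, 0.259], [-0.042, -0.999, -0.011], [0.259, 0.0, -0.966]]
ft_force: [-1.2, -0.2, 0.6]
grip_width: 0.2
[  56.8     9.42  -60.57  130.91   18.8    30.65 -109.95] [12.05899788  0.21006505 -7.03601325] [-104.49778814    0.21006505   68.55178649] [-1.2  -0.17  0.57]
```

View pics/w3.png

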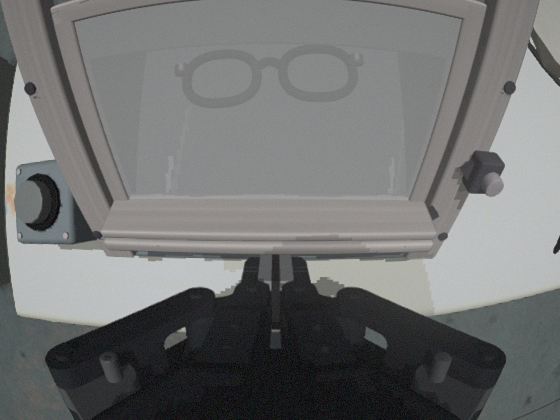

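Run:
```python
from h import *
p=cv2.imread("pics/w3.png")
q=cv2.resize(p[140:265,400:520],None,fx=5,fy=4.8,interpolation=cv2.INTER_CUBIC);cv2.imwrite("pics/w3d.png",q)
D,c=load("pics/w3.npz")
for v in range(228,262,3):
  print(v,[np.round(slope(pt("wrist",u,v,D,0,c)),1) for u in (200,)],end=' ')
```

```text
228 [array([39.6, 30.8, -5.2])] 231 [array([39.7, 30.5, -3.5])] 234 [array([38.6, 30.6, -2.8])] 237 [array([37. , 30.8, -2.5])] 240 [array([35.1, 31.1, -2.4])] 243 [array([33.9, 31.3, -1.8])] 246 [array([33.8, 31. , -0.2])] 249 [array([31.2, 31.5, -0.6])] 252 [array([28.6, 32.1, -0.9])] 255 [array([ -8.2,  42.6, -26.5])] 258 [array([-43.8,  52.5, -50.1])] 261 [array([-43.9,  52.2, -47.6])]
```

View pics/w3d.png

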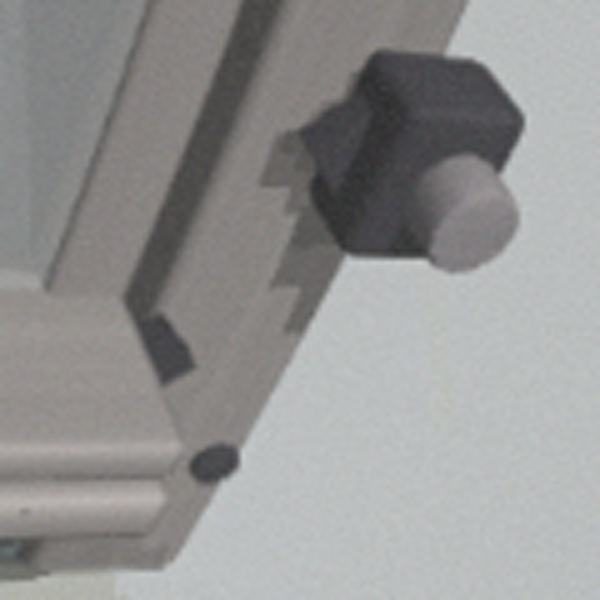

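Run:
```python
from h import *
D,c=load("pics/w3.npz")
for z in(-15,-17,-19): print(z,ray("wrist",460,168.1,z,c),ray("wrist",439,216.5,z,c))
for q in [(437,215),(436,213),(438,216),(462,168),(464,168),(466,168)]:
    print(q,np.round(slope(pt("wrist",*q,D,0,c)),1))
```

```text
-15 [ 65.66311711 -79.24859921 -15.        ] [ 35.80784199 -79.79467024 -15.        ]
-17 [ 64.14141258 -80.84897013 -17.        ] [ 33.67776552 -81.40616865 -17.        ]
-19 [ 62.61970805 -82.44934106 -19.        ] [ 31.54768905 -83.01766706 -19.        ]
(437, 215) [ 34.8 -79.8 -16.9]
(436, 213) [ 36.9 -78.1 -16.3]
(438, 216) [ 35.4 -79.6 -15.7]
(462, 168) [ 63.7 -82.4 -17.7]
(464, 168) [ 64.2 -83.1 -17.2]
(466, 168) [ 64.3 -84.2 -17.2]
```

```bash
python3 -m creep '[0,0.35,0,-0.2,0,0,0, 0,0.69,0,-0.4,0,0,0, 0,1.04,0,-0.6,0,0,0, 0,1.39,0,-0.8,0,0,0, 0,1.73,0,-1,0,0,0, 0,2.08,0,-1.2,0,0,0, 0,2.08,0,-1.2,0,0,0]'
python3 - <<'E'
from h import *
s=observe();print(np.round(s["joint_pos"],2),slope(s["ee_pos"]),hood(s["ee_pos"]),np.round(s["ft_force"],2))
c=get_calibration("wrist")
p,d=grab_frame("wrist");p=p[:,:,::-1].copy();cv2.imwrite("pics/w4.png",p);np.savez("pics/w4.npz",d=d,**c)
q=cv2.resize(p[150:275,400:520],None,fx=5,fy=4.8,interpolation=cv2.INTER_CUBIC);cv2.imwrite("pics/w4d.png",q)
E
```

```text
time_s: 6.18
ee_pos: [431.2, -19.7, 85.5]
tool_rot: [[0.965, -0.043, 0.259], [-0.042, -0.999, -0.011], [0.26, -0.0, -0.966]]
ft_force: [0.1, 0.1, 0.2]
grip_width: -0.2
[  57.14    9.66  -61.19  127.58   17.71   33.82 -108.64] [36.25990577  0.48518409 -7.20515167] [-87.26556314   0.48518409  85.54481365] [0.07 0.09 0.22]
```

View pics/w4.png

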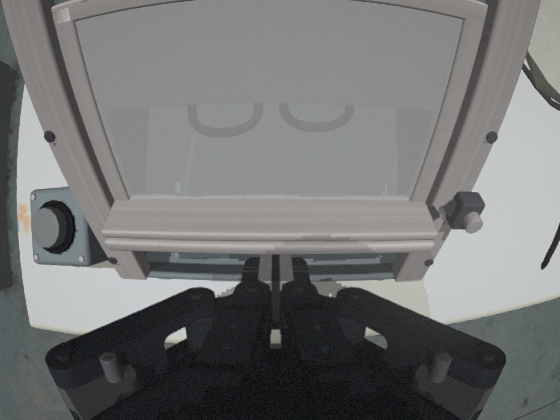

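View pics/w4d.png

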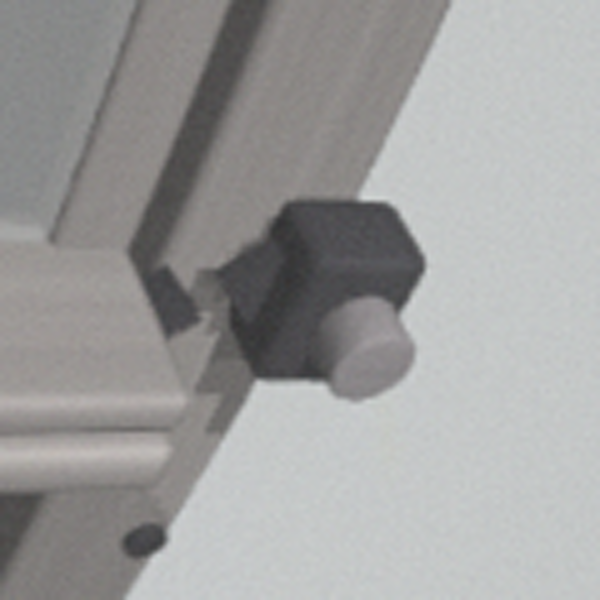

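Run:
```python
from h import *
D,c=load("pics/w4.npz")
for z in(-15,-17,-19): print(z,ray("wrist",443,207.3,z,c),ray("wrist",440.4,216,z,c))
```

```text
-15 [ 66.50620882 -79.09343349 -15.        ] [ 60.58139134 -79.99196994 -15.        ]
-17 [ 64.50701962 -80.69739896 -17.        ] [ 58.4613336  -81.61426591 -17.        ]
-19 [ 62.50783043 -82.30136444 -19.        ] [ 56.34127585 -83.23656187 -19.        ]
```

```bash
python3 -m creep '[0,0.13,0,-0.075,0,0,0, 0,0.26,0,-0.15,0,0,0, 0,0.39,0,-0.225,0,0,0, 0,0.39,0,-0.225,0,0,0]'
python3 - <<'E'
from h import *
s=observe();print(slope(s["ee_pos"]),np.round(s["ft_force"],2))
c=get_calibration("wrist")
p,d=grab_frame("wrist");p=p[:,:,::-1].copy();cv2.imwrite("pics/w5.png",p);np.savez("pics/w5.npz",d=d,**c)
q=cv2.resize(p[190:240,420:470],None,fx=12,fy=12,interpolation=cv2.INTER_CUBIC);cv2.imwrite("pics/w5d.png",q)
E
```

```text
time_s: 6.72
ee_pos: [433.8, -19.7, 88.4]
tool_rot: [[0.965, -0.043, 0.258], [-0.042, -0.999, -0.011], [0.258, -0.0, -0.966]]
ft_force: [-0.7, 0.0, 0.1]
grip_width: 0.0
[40.04673227  0.54761269 -6.99835926] [-0.73  0.    0.09]
```

View pics/w5d.png

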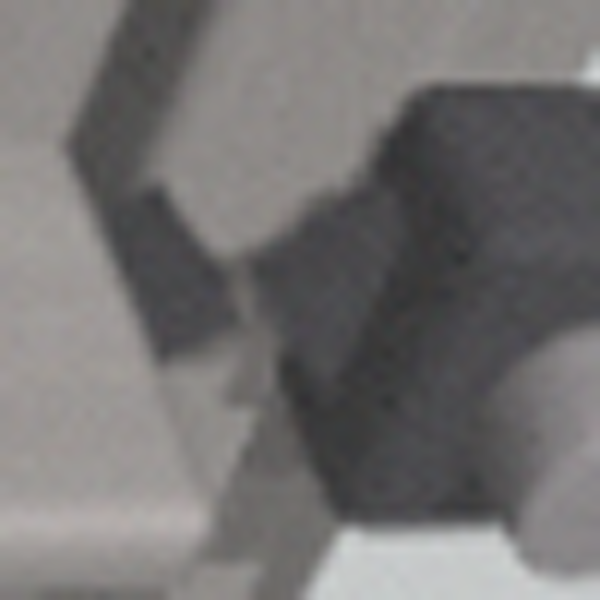

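Run:
```python
from h import *
D,c=load("pics/w5.npz")
for z in(-15,-17,-19): print(z,ray("wrist",440.8,211.8,z,c),ray("wrist",440,216.2,z,c))
# pixel direction of s at the tip
X=wslope(64,-81.5,-17);print(proj("wrist",wslope(60,-81.5,-17),c),proj("wrist",wslope(64,-81.5,-17),c),proj("wrist",wslope(64,-79.5,-17),c))
```

```text
-15 [ 67.09709021 -79.15910363 -15.        ] [ 64.04793873 -79.92192518 -15.        ]
-17 [ 65.03166557 -80.76460621 -17.        ] [ 61.92033811 -81.54298264 -17.        ]
-19 [ 62.96624092 -82.37010879 -19.        ] [ 59.7927375 -83.1640401 -19.       ]
[438.623182  218.8628667] [441.35215942 213.26892547] [437.91002484 213.28671601]
```

Run:
```python
from h import *
rel([418,-20,86],tool(15));rel([388,-55,84],tool(27))
```

```text
shift cm [-1.58  0.09 -0.18] rot [ 0.     0.    -0.001]
shift cm [-4.38  3.72 -0.72] rot [ 0.     0.21  -0.001]
```

```bash
python3 -m creep '[0,-0.8,0,-0.1,0,0,0, 0,-1.6,0.1,-0.2,0,0,0, 0,-3,2,-0.5,0,0.1,0, 0,-4.4,3.7,-0.7,0,0.21,0, 0,-4.4,3.7,-0.7,0,0.21,0, 0,-4.4,3.7,-0.7,0,0.21,0]'
python3 - <<'E'
from h import *
s=observe();print(np.round(s["joint_pos"],2),slope(s["ee_pos"]),np.round(s["ft_force"],2))
c=get_calibration("wrist")
p,d=grab_frame("wrist");p=p[:,:,::-1].copy();cv2.imwrite("pics/w6.png",p);np.savez("pics/w6.npz",d=d,**c)
u,v=proj("wrist",wslope(62,-82,-17),c).astype(int);print(u,v)
q=cv2.resize(p[v-25:v+25,u-30:u+30],None,fx=12,fy=12,interpolation=cv2.INTER_CUBIC);cv2.imwrite("pics/w6d.png",q)
E
```

```text
time_s: 7.52
ee_pos: [385.9, -56.4, 83.1]
tool_rot: [[0.89, -0.047, 0.454], [-0.041, -0.999, -0.023], [0.454, 0.002, -0.891]]
ft_force: [0.3, 0.9, 0.3]
grip_width: 0.1
[ 62.46  -7.57 -49.41 143.28 -34.25  17.61 -50.09] [  3.6022745  -38.08134531  22.04391304] [0.28 0.9  0.3 ]
360 120
```

View pics/w6.png

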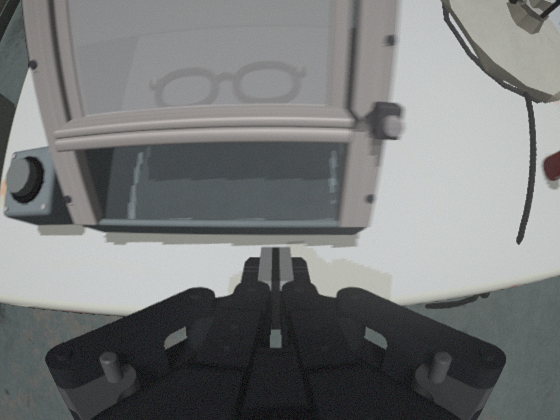

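View pics/w6d.png

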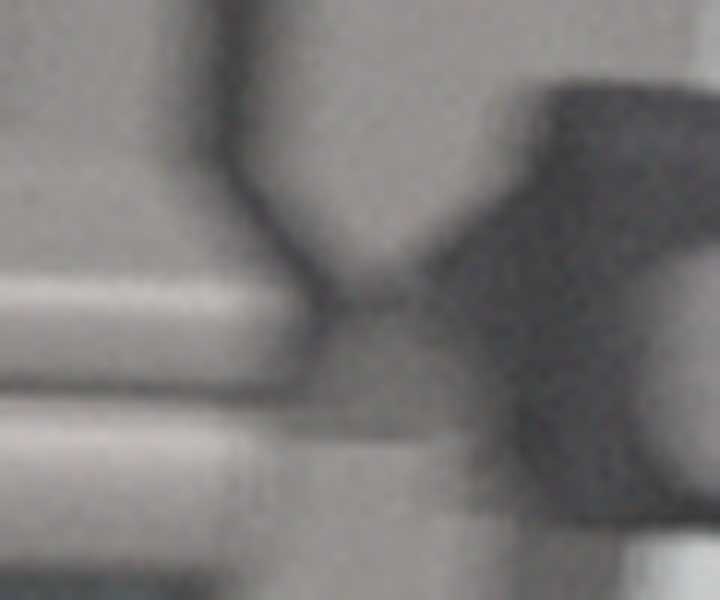

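Run:
```python
from h import *
D,c=load("pics/w6.npz")
for z in(-15,-17,-19): print(z,ray("wrist",364.2,118.7,z,c),ray("wrist",357.9,120.7,z,c))
for v in range(112,142,3): print(v,np.round(slope(pt("wrist",200,v,D,0,c)),1),end=' ')
```

```text
-15 [ 63.60535729 -83.33373876 -15.        ] [ 62.39946926 -80.186802   -15.        ]
-17 [ 62.99139627 -83.92235348 -17.        ] [ 61.76964976 -80.73403175 -17.        ]
-19 [ 62.37743526 -84.5109682  -19.        ] [ 61.13983027 -81.2812615  -19.        ]
112 [ 68.   -3.5 -11.3] 115 [67.5 -4.2 -7.9] 118 [67.7 -5.4 -2.1] 121 [66.6 -5.5 -1.3] 124 [65.  -5.3 -1.7] 127 [63.8 -5.3 -0.9] 130 [62.3 -5.1 -1.2] 133 [61.1 -5.2 -0.4] 136 [59.3 -4.8 -1.3] 139 [58.4 -5.   0.1]
```

Run:
```python
from h import *
rel([378,-107,60],tool(30))
```

```text
shift cm [-1.43  5.02  1.83] rot [ 0.006  0.053 -0.004]
```

```bash
python3 -m creep '[0,-0.7,2.5,0.9,0,0.02,0, 0,-1.4,5,1.8,0,0.05,0, 0,-1.4,5,1.8,0,0.05,0, 0,-1.4,5,1.8,0,0.05,0]'
cat > look.py <<'E'
import sys
from h import *
n=sys.argv[1]
s=observe();print(np.round(s["joint_pos"],2),slope(s["ee_pos"]),np.round(s["ft_force"],2))
c=get_calibration("wrist")
ps=[];ds=[]
for i in range(int(sys.argv[2])):
    p,d=grab_frame("wrist");ps.append(p.astype(float));ds.append(d)
p=np.mean(ps,0)[:,:,::-1].clip(0,255).astype(np.uint8);d=np.median(ds,0)
cv2.imwrite(f"pics/{n}.png",p);np.savez(f"pics/{n}.npz",d=d,**c)
u,v=proj("wrist",wslope(62,-82,-17),c).astype(int);print("crop origin",u-30,v-25)
q=cv2.resize(p[v-25:v+25,u-30:u+30],None,fx=12,fy=12,interpolation=cv2.INTER_CUBIC);cv2.imwrite(f"pics/{n}d.png",q)
E
python3 look.py w7 3
```

```text
time_s: 8.07
ee_pos: [380.8, -104.9, 60.9]
tool_rot: [[0.867, -0.046, 0.497], [-0.04, -0.999, -0.021], [0.497, -0.001, -0.868]]
ft_force: [0.4, -0.2, -0.2]
grip_width: -0.0
[ 59.43  -0.71 -36.84 146.26 -59.9   11.84 -13.37] [-14.25647015 -86.76792758   8.50776754] [ 0.39 -0.18 -0.18]
crop origin 232 65
```

View pics/w7d.png

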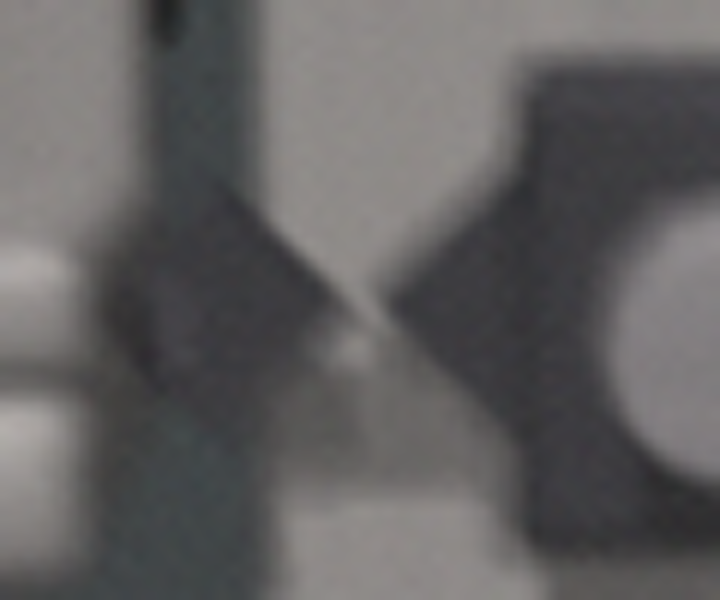

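View pics/w7.png

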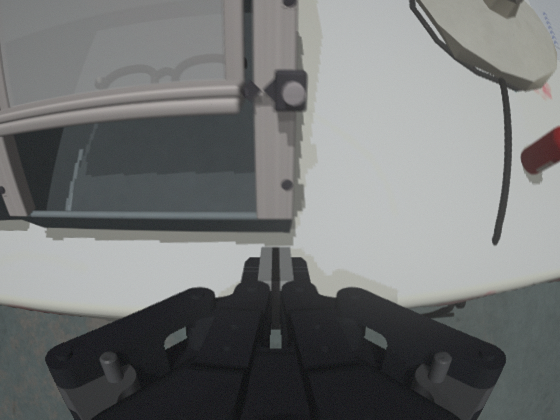

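Run:
```python
from h import *
D,c=load("pics/w7.npz")
f=lambda x,y:(232+x/12-.5,65+y/12-.5)
for z in(-15,-17,-19): print(z,ray("wrist",*f(382,302),z,c),ray("wrist",*f(334,317),z,c))
# clip block top/bottom edges and diamond corners
for n,q in dict(diaTop=(225,185),diaBot=(235,435),clipBlkTopL=(525,70),clipBlkBotL=(525,545),clipDiaTop=(525,180),clipDiaBot=(515,435)).items(): print(n,ray("wrist",*f(*q),-17,c))
```

```text
-15 [ 62.62980908 -82.65773978 -15.        ] [ 62.08448804 -80.89428883 -15.        ]
-17 [ 62.29473268 -82.58634212 -17.        ] [ 61.74181889 -80.79833784 -17.        ]
-19 [ 61.95965627 -82.51494445 -19.        ] [ 61.39914973 -80.70238685 -19.        ]
diaTop [ 66.86633677 -76.86537851 -17.        ]
diaBot [ 57.24161208 -77.00891985 -17.        ]
clipBlkTopL [ 71.08202631 -87.90046364 -17.        ]
clipBlkBotL [ 52.82176215 -87.85643237 -17.        ]
clipDiaTop [ 66.91572511 -87.8904039  -17.        ]
clipDiaBot [ 57.12329337 -87.49294683 -17.        ]
```

Run:
```python
from h import *
D,c=load("pics/w7.npz")
f=lambda x,y:(int(round(232+x/12-.5)),int(round(65+y/12-.5)))
for n,q in dict(p1=(250,300),p2=(280,310),p3=(230,260),c1=(430,300),c2=(460,300),c3=(480,320),rail1=(400,100),rail2=(400,540)).items(): print(n,np.round(slope(pt("wrist",*f(*q),D,1,c)),2))
p=cv2.imread("pics/w7.png")
q=cv2.resize(p[75:107,240:280],None,fx=20,fy=18,interpolation=cv2.INTER_LANCZOS4)
q=cv2.normalize(q,None,0,255,cv2.NORM_MINMAX);cv2.imwrite("pics/w7e.png",q)
```

```text
p1 [ 62.21 -77.54 -17.05]
p2 [ 62.23 -78.89 -16.79]
p3 [ 64.14 -77.17 -16.57]
c1 [ 62.14 -84.22 -16.92]
c2 [ 62.25 -85.56 -16.17]
c3 [ 61.74 -86.44 -16.46]
rail1 [ 69.35 -83.27 -21.78]
rail2 [ 51.76 -83.07 -21.52]
```

View pics/w7e.png

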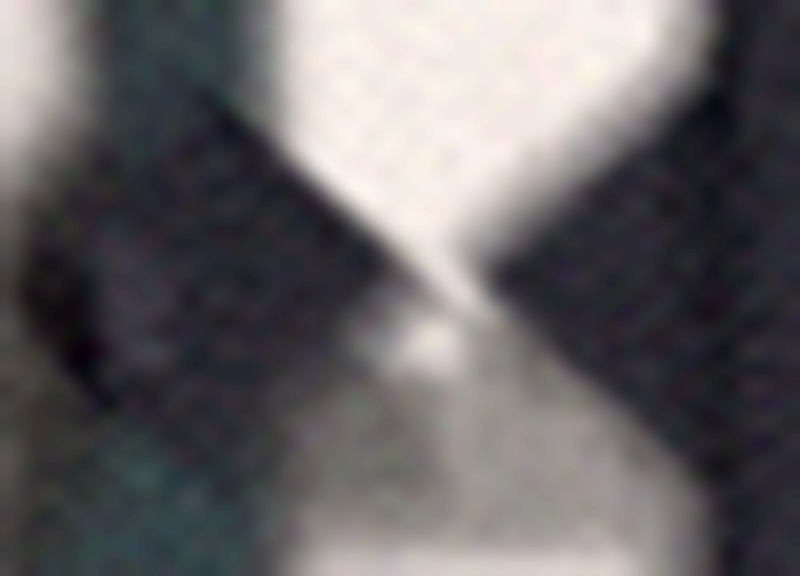

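Run:
```python
from h import *
for n in("w1","w2","w4","w6"):
    D,c=load(f"pics/{n}.npz");P=[]
    for v in range(120,300):
        for u in range(5,110):
            if D[v,u]>0:P.append(dep("wrist",u,v,D[v,u],c))
    P=np.array(P);m=(P[:,2]>60)&(P[:,2]<65)&(abs(P[:,1]-130)<25)&(abs(P[:,0]-447)<25);q=P[m]
    print(n,m.sum(),q.mean(0).round(1),cv2.minEnclosingCircle(q[:,:2].astype(np.float32)),np.percentile(q[:,2],[5,50,95]).round(1))
rel([385,60,150],tool(15))
```

```text
w1 325 [450.6 132.3  61.3] ((450.4983825683594, 132.99635314941406), 14.247979164123535) [60.3 61.3 62.2]
w2 846 [450.5 132.2  61.3] ((450.868896484375, 132.62908935546875), 14.383513450622559) [60.3 61.3 62.3]
w4 879 [451.4 132.2  61.3] ((451.76409912109375, 132.81248474121094), 14.078801155090332) [60.3 61.3 62.4]
w6 619 [450.8 132.1  61.2] ((451.4466552734375, 132.07943725585938), 14.301106452941895) [60.3 61.3 62.3]
shift cm [  4.1  -16.43  -7.84] rot [ 0.   -0.26 -0.  ]
```

```bash
python3 -m creep '[0,2.2,-1,-4.2,0,-0.1,0, 0,3.2,-6,-6.5,0,-0.2,0, 0,4.1,-12,-7.8,0,-0.26,0, 0,4.1,-16.4,-7.8,0,-0.26,0, 0,4.1,-16.4,-7.8,0,-0.26,0, 0,4.1,-16.4,-7.8,0,-0.26,0]'
python3 - <<'E'
from h import *
s=observe();print(np.round(s["joint_pos"],2),np.round(s["ft_force"],2))
rel([456,132.3,120],tool(15));rel([456,132.3,72],tool(15));rel([456,132.3,57],tool(15))
E
```

```text
time_s: 8.98
ee_pos: [386.7, 62.8, 151.6]
tool_rot: [[0.964, -0.037, 0.262], [-0.035, -0.999, -0.013], [0.262, 0.003, -0.965]]
ft_force: [-0.1, -0.6, 0.6]
grip_width: -0.1
[ 44.92  -9.93 -53.64 126.8   -6.91  44.37 -97.15] [-0.12 -0.63  0.56]
shift cm [ 5.61 -7.22  4.78] rot [ 0.002 -0.004  0.005]
shift cm [ 4.35 -7.23  9.41] rot [ 0.002 -0.004  0.005]
shift cm [ 3.96 -7.24 10.86] rot [ 0.002 -0.004  0.005]
```

```bash
python3 -m creep '[0,1,-4,0,0,0,0, 0,3,-7.2,1,0,0,0, 0,5.6,-7.2,4.8,0,0,0, 0,4.7,-7.2,8.1,0,0,0, 0,4.7,-7.2,8.1,0,0,0]'
python3 look.py w8 1
python3 - <<'E'
from h import *
s=observe();print(s["ee_pos"])
rel([456,132.3,66],tool(15));rel([456,132.3,57],tool(15))
E
```

```text
time_s: 9.6
ee_pos: [452.1, 129.1, 80.3]
tool_rot: [[0.967, -0.04, 0.251], [-0.039, -0.999, -0.01], [0.251, 0.0, -0.968]]
ft_force: [-0.5, -0.2, -0.1]
grip_width: 0.3
[  30.87   19.37  -62.39  121.77   38.02   42.16 -147.73] [ 42.86158168 149.97676644 -21.21370614] [-0.51 -0.2  -0.13]
crop origin 580 207
[453.22239663 129.30454162  82.38081267]
shift cm [-0.16 -0.31  1.65] rot [-0.     0.004  0.001]
shift cm [-0.39 -0.31  2.52] rot [-0.     0.004  0.001]Traceback (most recent call last):
  File "look.py", line 12, in <module>
    q=cv2.resize(p[v-25:v+25,u-30:u+30],None,fx=12,fy=12,interpolation=cv2.INTER_CUBIC);cv2.imwrite(f"pics/{n}d.png",q)
cv2.error: OpenCV(4.12.0) /io/opencv/modules/imgproc/src/resize.cpp:4208: error: (-215:Assertion failed) !ssize.empty() in function 'resize'
```

View pics/w8.png

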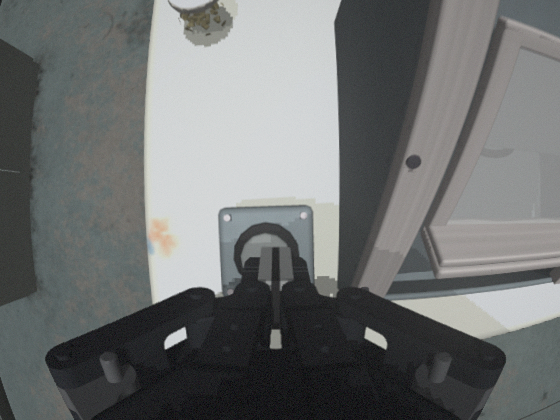

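```bash
python3 -m creep '[0,-0.16,-0.3,1.6,0,0,0, 0,-0.28,-0.3,2.1,0,0,0, 0,-0.39,-0.3,2.52,0,0,0, 0,-0.39,-0.3,2.52,0,0,0]'
python3 - <<'E'
from h import *
s=observe();print(s["ee_pos"],s["ft_force"])
E
```

```text
time_s: 10.15
ee_pos: [458.1, 131.2, 59.0]
tool_rot: [[0.965, -0.044, 0.26], [-0.042, -0.999, -0.011], [0.26, 0.0, -0.965]]
ft_force: [-1.3, -0.4, 3.3]
grip_width: -0.1
[458.12342513 131.18434207  59.03039212] [-1.30182966 -0.35133201  3.25757198]
```

```bash
python3 -m creep '[0,-0.05,0,0.2,0,0,0, 0,-0.1,0,0.35,0,0,0, 0,-0.1,0,0.35,0,0,0]'
python3 - <<'E'
from h import *
s=observe();print(s["ee_pos"],s["ft_force"])
E
```

```text
time_s: 10.52
ee_pos: [458.4, 131.3, 57.0]
tool_rot: [[0.964, -0.044, 0.261], [-0.041, -0.999, -0.015], [0.262, 0.003, -0.965]]
ft_force: [-11.3, -3.4, 28.1]
grip_width: -0.3
[458.35063567 131.27865315  56.97864946] [-11.25444041  -3.41536128  28.06621049]
```

```bash
python3 -m creep '[0,0.15,0,-0.6,0,0,0, 0,0.5,0,-2,0,0,0, 0,1,0,-4,0,0,0, 0,-1,0,-6,0,0,0, 0,-3.5,1,-9,0,0,0, 0,-3.5,1,-9,0,0,0]'
python3 - <<'E'
from h import *
s=observe();print(np.round(s["joint_pos"],1),s["ee_pos"],s["ft_force"])
rel([378,40,150],tool(15));rel([378,-107,100],tool(25))
E
```

```text
time_s: 11.28
ee_pos: [399.1, 122.4, 132.6]
tool_rot: [[0.965, -0.046, 0.26], [-0.043, -0.999, -0.016], [0.26, 0.004, -0.966]]
ft_force: [0.8, -1.2, 0.4]
grip_width: 0.1
[  47.5    0.4  -71.8  124.6   10.8   42.4 -124. ] [399.12294851 122.39220633 132.59615675] [ 0.76194283 -1.20867985  0.36633618]
shift cm [-1.23  8.33 -2.1 ] rot [ 0.005 -0.001 -0.003]
shift cm [-1.89 23.    2.96] rot [ 0.005  0.173 -0.002]
```

```bash
python3 -m creep '[0,-1.2,4,-2,0,0,0, 0,-1.5,10,-1,0,0.05,0, 0,-1.6,16,1,0,0.1,0, 0,-1.9,23,3,0,0.17,0, 0,-1.9,23,3,0,0.17,0, 0,-1.9,23,3,0,0.17,0, 0,-1.9,23,3,0,0.17,0]'
python3 - <<'E'
from h import *
s=observe();print(np.round(s["joint_pos"],1))
rel([379,-106,60],tool(30))
E
```

```text
time_s: 12.15
ee_pos: [379.1, -104.8, 98.1]
tool_rot: [[0.908, -0.043, 0.417], [-0.039, -0.999, -0.017], [0.417, -0.001, -0.909]]
ft_force: [1.0, 0.7, -0.3]
grip_width: 0.2
[ 45.1  -6.2 -23.6 139.7 -25.3  24.4 -50.2]
shift cm [-1.6   0.12  3.46] rot [-0.     0.093 -0.001]
```

```bash
python3 -m creep '[0,-1.5,0.1,2,0,0.04,0, 0,-2.8,0.1,3.8,0,0.07,0, 0,-2.8,0.1,3.8,0,0.07,0, 0,-2.8,0.1,3.8,0,0.07,0]'
python3 look.py w9 4
```

```text
time_s: 12.65
ee_pos: [370.3, -104.6, 52.2]
tool_rot: [[0.876, -0.04, 0.48], [-0.036, -0.999, -0.019], [0.481, -0.001, -0.877]]
ft_force: [0.5, -0.1, -0.3]
grip_width: -0.2
[ 56.33  -0.18 -33.44 147.19 -59.85  11.41 -12.49] [-27.88103885 -86.91195001   9.78345371] [ 0.54 -0.13 -0.26]
crop origin 232 34
```

View pics/w9d.png

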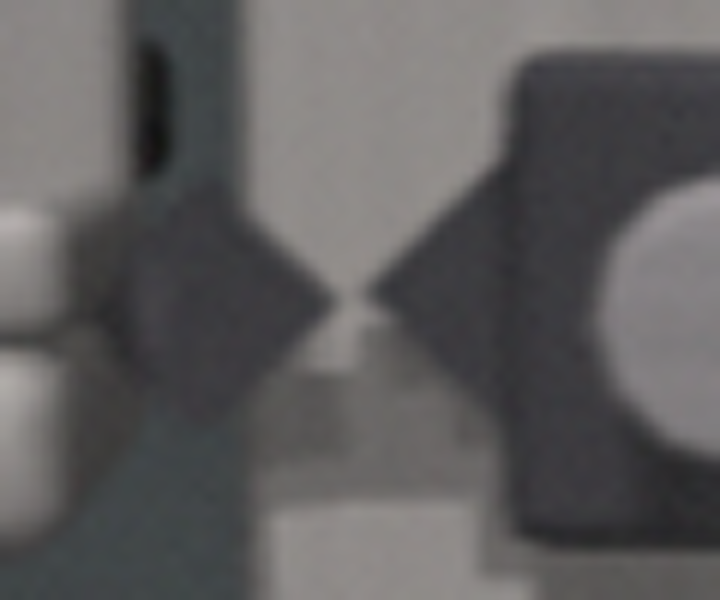

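View pics/w9.png

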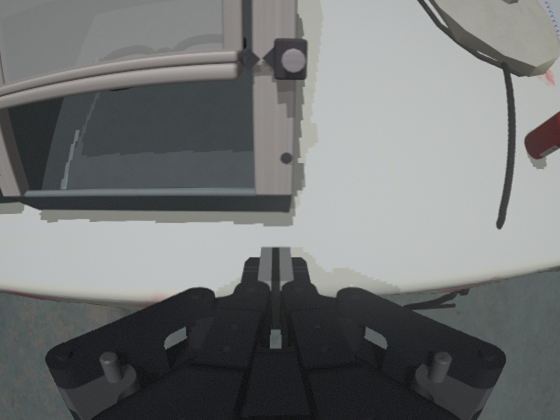

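```bash
python3 -m creep '[0,1.4,0,-2,0,-0.05,0, 0,2.8,0,-3.8,0,-0.1,0, 0,2.8,0,-3.8,0,-0.1,0, 0,2.8,0,-3.8,0,-0.1,0]'
python3 - <<'E'
from h import *
D,c=load("pics/w9.npz")
f=lambda x,y:(232+x/12-.5,34+y/12-.5)
print(ray("wrist",*f(365,294),-17,c),ray("wrist",*f(337,303),-17,c))
p,d=grab_frame("top");cv2.imwrite("pics/top1.png",p[:,:,::-1])
c=get_calibration("top");P=np.array([dep("top",u,v,d[v,u],c) for u in range(146,157) for v in range(226,237)])
m=(abs(P[:,0]-450)<9)&(abs(P[:,1]-131)<9);print("button z",np.median(P[m,2]))
D0=np.load("pics/top0.npy");a=cv2.imread("pics/top0.png");print("bystander diff",np.abs(a[150:262,262:470].astype(int)-p[150:262,262:470,::-1]).mean())
s=observe();print(np.round(s["joint_pos"],1),s["ft_force"])
E
```

```text
time_s: 13.35
ee_pos: [377.7, -106.6, 100.4]
tool_rot: [[0.918, -0.041, 0.393], [-0.037, -0.999, -0.018], [0.394, 0.003, -0.919]]
ft_force: [-0.4, 0.1, -0.1]
grip_width: -0.3
[ 62.61208123 -81.85063255 -17.        ] [ 62.2865163 -80.8382082 -17.       ]
button z 62.50935987560861
bystander diff 0.7817937271062271
[ 53.5  -6.1 -31.5 138.3 -23.9  26.8 -51.4] [-0.99658489  0.33694247 -0.51556189]
```

Pointers are level to about 0.3 mm, the button is back up, the bystanders haven't moved, and the arm is clear.

```bash
python3 -c "
from cell import *
print(hand_in())"
```

```text
the job is handed in; nothing more can be done
None
```

I pushed the window up by the underside of its lip with the shut fingertips, in slow steps of up to 5 mm, about 43 mm in all. After backing off, I pressed the fan button down and released it. The job was handed in at about 13.4 s; no verdict was reported.

**Window at the mark:** The last close view, almost square to the slope, put the lip pointer at 62.3 mm and the clip mark at 62.6 mm. That leaves the window about 0.3 mm low, and it stood there by itself.

**Fan button:** At first the press gave only 3.3 N, so I pressed further. The force rose to 28 N vertical (about 30 N in all), which I took to mean the button had reached its stop. Afterwards its top read 62.5 mm above the table, so it is released.

**Other things:** The top camera shows no change in the area of the bottle, pliers, loupe and screwdriver; the jar was not compared. The mark read the same before and after, within about 0.3 mm in near-square views. The arm was clear and touching nothing.

**Checks that disagreed:** Steeper earlier views suggested the window was 1.2 to 3.1 mm short, and combining two of them suggested it was about 0.3 mm past the mark. I trusted the near-square views because height errors affect them least, and did not nudge the window further.

**Arm pose:** A 45° tool tilt was out of reach, so I pushed with about 15° of tilt. Joint 4 sat right at its range limit at times. One reading printed as 147.3 after rounding, against a limit of 147.25; the unrounded reading I took there afterwards was 147.21.

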